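# Seat a setting stick in the rocking taper cup

### The arm

A 6-joint arm with a two-finger parallel gripper is mounted at the origin on the work surface. World frame = base frame: x ahead of the robot, y to its left, z up, the work surface at z = 0. Lengths are in m, angles in rad, forces in N, time in s.
With the tool pointing down it reaches from about 0.375 to 0.75 m from the base axis. Payload 9 kg.
Tool frame: the origin (TCP) lies between the finger pads; the fingertips stand 22 mm ahead of it and the grasp point (between the pads) lies 3 mm ahead of it (robot.tcp_to_tips is the distance from the TCP to the fingertips, in m); z points along the fingers, y is the line along which they close (so a half turn about z gives the same grasp; the last joint's range is limited). The gripper opens to 85 mm and grips with 20 to 120 N. Pads are 22 mm wide; open, the fingers measure 114 mm over their backs; the gripper's body (76 mm by 85 mm) begins 54 mm behind the grasp point. The pads swing forward as they close: fully open they stand 13 mm farther back than shut.
Start: joints at [-1.365, 0.104, 0.097, 1.564, 0, 1.353], TCP at [0.247, -0.547, 0.216] pointing down, gripper open.
Joint ranges: [-2.99, 2.99], [-0.84, 1.86], [-1.1, 1.16], [-1.84, 2.11], [-1.51, 1.56], [-3.14, 3.14]. Speed limits (rad/s): [2.22, 2.22, 2.57, 3.14, 3.14, 3.14].

### API

Orientations are given as a rotation vector (axis times angle).
In Python, from rig import robot gives the robot as it stands. The module is installed in compiled form; this text tells all that it offers.
- The arm moves only by the tool play_rows, never from a script. Its argument "steps" is a list of rows, each a list of 5 numbers: the closure, from 0 (fully open) to 1 (shut), then the shift along the tool's x, y, z in m, then the turn about the tool's z in degrees. A call has 1 to 8 rows; each row shifts and turns the commanded pose from where the row before left it, along the tool's axes as they then stand; what a row does not reach is not made up. A row lasts 1/8 s, in which the tool goes at most 62.5 mm and 10.7 degrees, less where a joint would pass 70% of its speed; a pose out of reach is approached as far as the arm can. A call is refused whole if a number of a shift passes 0.0625 or a number of a turn 10.7, either way. A call with a gripper value outside its range is refused whole. The fingers move at their own pace and stop on an object; "newtons" is the grip in N (left out, the last holds). Time passes only in rows, so rows that do not move let the fingers close. It gives the time, the measured TCP pose, the force, the opening and the grip force at its end, in the units of the state.
- robot.observe(): the state, without advancing time (a new reading comes with each control period).
- robot.get_image(name): name is "scene" or "top" or "wrist"; returns the picture (480x640x3 uint8, red, green, blue); there is no depth.
- robot.get_calibration(name): a dict with "fx", "fy", "cx", "cy" (pixels), "k1" (the pictures are not rectified: a ray, as slopes to the right and down, at radius r is drawn at 1 + k1 r^2 times it, then the intrinsics apply), "R" (3x3) and "t" (3): a world point X has camera coordinates R X + t. Camera axes: x right, y down, z forward; pixel columns grow to the right and rows downward; lengths in m; the calibration is good to about 2 mm. A picture is of the moment at which its call begins: read the wrist's pose just before it. get_calibration takes no time and is no camera call; for the wrist camera it gives the pose at the moment of the call.
- robot.close_job(): hands the job in; it is judged then, once.
The state is a dict: "time": time; "joints": joint angles; "dq": joint speeds; "joint_efforts": joint torques, N m; "ee_pos": TCP position; "orientation": TCP orientation; "ft_force": force on the tool from outside, world axes, zero at the start; "ft_torque": the same for the moment, N m; "opening": finger opening in m; "grip_force": force on a finger pad.
Only numpy, scipy, OpenCV 4.12 (cv2) and the standard library are available. Lean on these libraries where they do the work, as an engineer would, in place of code of your own. Each camera call takes 0.05 s, during which the arm holds its last target. There are 200 camera calls.

### The job

Take the setting stick with the blue stone out of the wooden rack, put its brass cone into the cup of the rocking cradle and press it straight down, flange flush on the cup, until the sinking cup comes up hard against its stop: press with about 20 N there, never over 35 N on the cradle. Then check that it rocks free: lean the seated stick about ten degrees first to the side with the red mark, then to the other side. Let go so that it springs back upright and stays seated, and leave the other two sticks in the rack.

Things in the scene. Friction and masses are not known exactly. Their poses are not given: they have to be found in the camera images.
- stick_blue: Stick to seat: turned setting stick, BLUE stone on top, 100 mm tall, 130-210 g. Origin: centre of its flat small bottom end; z up along it. z 0-36 mm: brass cone, diameter 18 mm at the bottom, 34 mm at the top; 36-40 mm: brass flange, diameter 44 mm; 40-86 mm: dark wooden grip; then amber wax and stone. Hangs upright by its flange in any one of the rack's holes.
- grip (a point): Point on the blue stick's axis in its wooden grip, 66 mm above its bottom. The grip is 30 mm in diameter from 20 mm below this point to 14 mm above it; the stone's top is 34 mm above it.
- stick_red: Same stick with a RED stone, a bystander: stays in the rack.
- stick_green: Same stick with a GREEN stone, a bystander: stays in the rack.
- rack: Wooden block, fixed, 64 mm (x) by 230 mm (y) by 42 mm high, origin under its centre. Three through holes, diameter 39 mm, in a row along its y axis at -75, 0 and +75 mm; the sticks' flanges rest on its top, so a stick's bottom is 6 mm above the table.
- cradle: Rocking cradle, fixed: dark steel base 110 (x) by 130 (y) by 12 mm; two aluminium cheeks at x = -43 and +43 mm, 58 mm high, carry the axle (along x, 50 mm above the table). Origin under the base's centre. A red dot on the plate (52 mm out) and a red tab on the housing mark its +y side. Keep all force on it, also through the stick, under 35 N.
- rocker (a joint): Rocking angle (rad) of the round steel housing on the cradle's axle. 0 = upright; positive leans its top to the cradle's +y, the red side; hard stops at -0.26 and +0.26. A spring (1.5 N m/rad) brings it back upright when let go: to lean it 0.17 rad by the seated stick's grip takes about 4 N and moves the grip about 10 mm sideways.
- rim (a point): Centre of the steel housing's top rim (outer diameter 62 mm), 24 mm above the axle, 74 mm above the table. In it stands the brass tapered cup that matches the cone, 30 mm deep, mouth diameter 35 mm, outside 47 mm, its mouth 2 to 16 mm above this rim at the start. Home, the stick's flange lies flat on the cup's mouth; the cone has 0.5 mm play in it.
- axle (a point): Centre of the rocking housing, on its axle and the cup's axis, 50 mm above the table; z is the cup's axis, it rocks along. Pressed, the cup slides down 4 to 8 mm with a drag of about 5 N to a solid stop and stays there. The stop's depth is set differently each time and cannot be seen, only felt: fully home, the stick's bottom is 4 to 14 mm below this point.
Mind the look-alikes: they are no part of the job. Leave any turquoise look-alike of the stick_blue alone.

How it is judged:
On the way, in this order (a step that is already met when the one before it is completed fails the run):
1. The blue stick is down in the cup and pressed on it with more than 15 N, which only the stop can bear, cradle about upright (x of stick_blue in the frame of axle between -0.0025 and 0.0025 m and y of stick_blue in the frame of axle between -0.0025 and 0.0025 m and z of stick_blue in the frame of axle below -0.003 m and angle between the z axis of stick_blue and the z axis of axle, either way round below 0.06 rad and value of joint rocker between -0.08 and 0.08 rad and contact force between stick_blue and cradle above 15 N), for 0.2 s.
2. Still home, it is leaned more than 0.12 rad (7 degrees) towards the red mark (x of stick_blue in the frame of axle between -0.0025 and 0.0025 m and y of stick_blue in the frame of axle between -0.0025 and 0.0025 m and z of stick_blue in the frame of axle below -0.003 m and angle between the z axis of stick_blue and the z axis of axle, either way round below 0.06 rad and value of joint rocker above 0.12 rad), for 0.1 s.
3. Still home, it is leaned more than 0.12 rad (7 degrees) to the other side (x of stick_blue in the frame of axle between -0.0025 and 0.0025 m and y of stick_blue in the frame of axle between -0.0025 and 0.0025 m and z of stick_blue in the frame of axle below -0.003 m and angle between the z axis of stick_blue and the z axis of axle, either way round below 0.06 rad and value of joint rocker below -0.12 rad), for 0.1 s.
At the end, for the whole second after the job is handed in: The blue stick, once pressed home, sits in the cup (bottom within 2.5 mm of the cup's axis in x and y and over 3 mm below the axle, axes within 0.06 rad), the cradle is back upright within 0.05 rad, the stick is let go and at rest, and the red and green sticks still stand upright in the rack (x of stick_blue in the frame of axle between -0.0025 and 0.0025 m and y of stick_blue in the frame of axle between -0.0025 and 0.0025 m and z of stick_blue in the frame of axle below -0.003 m and angle between the z axis of stick_blue and the z axis of axle, either way round below 0.06 rad and value of joint rocker between -0.05 and 0.05 rad and linear speed of stick_blue below 0.02 m/s and contact force between the fingers and stick_blue below 0.05 N and horizontal distance between each of stick_red, stick_green and rack below 0.085 m and angle between each of stick_red, stick_green's own z axis and vertical below 0.15 rad); the robot touches nothing.
It fails at once if Something presses on the cradle or its cup with more than 35 N (contact force between anything else and cradle above 35 N).
It fails at once if The red stick is taken out of or knocked about in the rack (distance of stick_red from where it was at the start of the episode above 0.02 m).
It fails at once if The green stick is taken out of or knocked about in the rack (distance of stick_green from where it was at the start of the episode above 0.02 m).
It also fails if it takes over 72 s, if anything falls off the work surface, if the arm or the gripper's body presses on something with over 40 N, if the wrist force passes 120 N, or if a joint passes its speed limit or range.

## Working session

There is one attempt and no reset: what is moved stays moved. The work goes in short steps, Python scripts to look and compute and a tool call to move; the robot and the scene stay as the last step left them, time stands still between calls to the robot, and variables do not carry over. Pictures are saved under pics/ and viewed, at most 10 in all, crops included, and the job is handed in when it is done.

Besides the shell and the picture viewer there is one more tool, called after "Call:" by a JSON object that holds its "method" and its "body". play_rows: Moves the arm, as the interface text tells. Its arguments: {"type":"object","properties":{"steps":{"type":"array"},"newtons":{"type":"number"}},"required":["steps"]}

```bash
mkdir -p pics; cat > h.py <<'E'
import numpy as np, cv2
from rig import robot
def ray(cal,u,v):
    K=np.array([[cal['fx'],0,cal['cx']],[0,cal['fy'],cal['cy']],[0,0,1.]])
    d=np.array([(u-cal['cx'])/cal['fx'],(v-cal['cy'])/cal['fy']]); p=d.copy()
    for _ in range(30): p=d/(1+cal['k1']*(p@p))
    R=np.array(cal['R']); t=np.array(cal['t'])
    return -R.T@t, R.T@np.array([p[0],p[1],1.])
def onz(cal,u,v,z):
    o,d=ray(cal,u,v); return o+d*(z-o[2])/d[2]
def save(n,im): cv2.imwrite('pics/'+n+'.png',cv2.cvtColor(im,cv2.COLOR_RGB2BGR))
E
python3 - <<'E'
from h import *
for n in('top','scene'): save(n+'0',robot.get_image(n))
o=robot.observe();print(o['time'],o['ee_pos'],o['orientation'],o['ft_force'],o['opening'])
E
```

```text
0.1 [ 0.24667594 -0.54660169  0.21480598] [-3.07015007e+00 -6.60511144e-01  4.45057097e-06] [-0.41008819 -0.39885707 -0.31410548] 0.08527880074536297
```

View pics/top0.png

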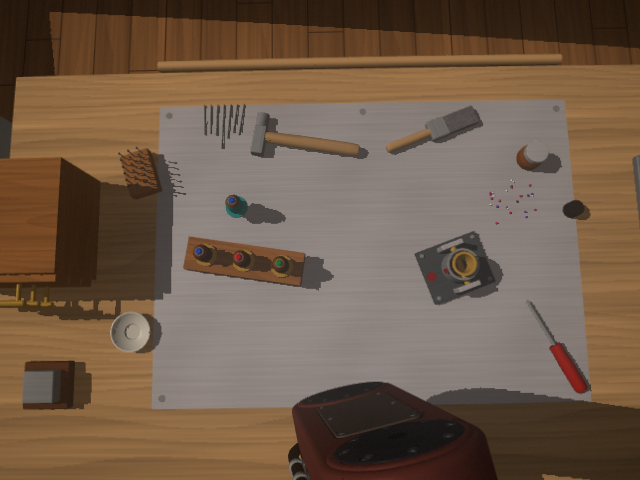

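View pics/scene0.png

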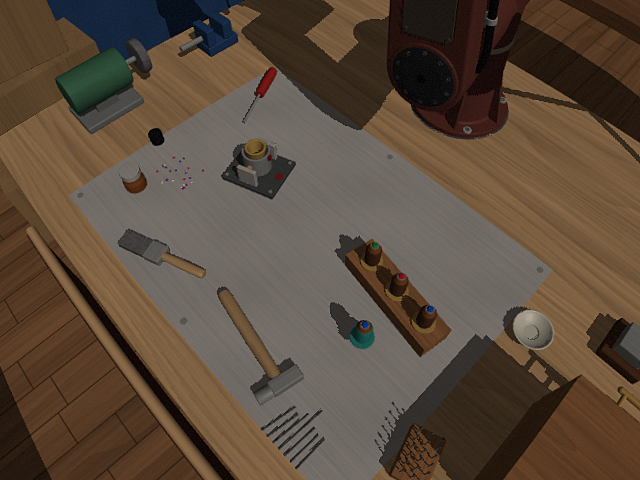

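The top view shows the blue stick at the left rack hole (203,252), red at (239,258), green at (280,264) and the turquoise look-alike at (235,205). The cradle's cup is at (464,263) and its red dot at (432,277). The scene view agrees: blue (428,312), cup (256,148).

```bash
cat > m.py <<'E'
from h import *
T=cv2.cvtColor(cv2.imread('pics/top0.png'),cv2.COLOR_BGR2RGB);S=cv2.cvtColor(cv2.imread('pics/scene0.png'),cv2.COLOR_BGR2RGB)
def blobs(im,lo,hi,box,mn=6):
    x0,y0,x1,y1=box; h=cv2.cvtColor(im,cv2.COLOR_RGB2HSV)[y0:y1,x0:x1]
    n,_,s,c=cv2.connectedComponentsWithStats(cv2.inRange(h,lo,hi))
    return [(c[i]+[x0,y0],s[i,4],s[i,:4]+[x0,y0,0,0]) for i in range(1,n) if s[i,4]>=mn]
if __name__=='__main__':
    ct,cs=robot.get_calibration('top'),robot.get_calibration('scene')
    def tri(a,b):
        o1,d1=ray(ct,*a);o2,d2=ray(cs,*b)
        s=np.linalg.lstsq(np.c_[d1,-d2],o2-o1,rcond=None)[0];p,q=o1+d1*s[0],o2+d2*s[1];return (p+q)/2,np.linalg.norm(p-q)
    B=((105,120,60),(130,255,255));R=((0,170,70),(6,255,255));G=((45,100,50),(80,255,255));Y=((15,110,60),(32,255,255))
    for nm,c,bt,bs in[('blue',B,(190,240,216,268),(415,295,445,325)),('red',R,(228,245,252,272),(388,268,412,290)),('green',G,(270,250,292,278),(362,235,386,255)),
      ('dot',R,(422,265,440,285),(274,170,286,182)),('cup',Y,(440,240,490,290),(235,130,280,170))]:
        a=sorted(blobs(T,*c,bt),key=lambda q:-q[1])[:2];b=sorted(blobs(S,*c,bs),key=lambda q:-q[1])[:2]
        print(nm,a,b)
        if a and b: print('  tri',tri(a[0][0],b[0][0]))
        if a: print('  z.106',onz(ct,*a[0][0],.106)[:2],'z.012',onz(ct,*a[0][0],.012)[:2])
    z=np.hstack([cv2.resize(T[225:310,405:505],None,fx=4,fy=4),cv2.resize(S[125:210,210:310],None,fx=4,fy=4)]);save('crop',z)
E
python3 m.py
```

```text
blue [(array([197.89655172, 250.51724138]), np.int32(29), array([195, 248,   7,   6]))] [(array([430.08333333, 308.88888889]), np.int32(36), array([427, 306,   7,   7]))]
  tri (array([0.54636447, 0.3182234 , 0.10238805]), np.float64(0.0025439341980944166))
  z.106 [0.54525962 0.31847481] z.012 [0.55765522 0.34108933]
red [] []
green [(array([278.25925926, 262.37037037]), np.int32(27), array([276, 260,   6,   6]))] [(array([374.57692308, 244.92307692]), np.int32(26), array([372, 242,   6,   6]))]
  tri (array([0.522125  , 0.17031947, 0.10269666]), np.float64(0.002926084951359527))
  z.106 [0.5209534  0.17124278] z.012 [0.53097233 0.17946095]
dot [(array([433.33333333, 275.        ]), np.int32(6), array([432, 273,   3,   5]))] [(array([278.61111111, 176.25      ]), np.int32(36), array([275, 174,   8,   6]))]
  tri (array([ 0.49970884, -0.12802011,  0.01120667]), np.float64(0.002170743356957406))
  z.106 [ 0.49304222 -0.1094972 ] z.012 [ 0.50033199 -0.1287298 ]
cup [(array([464.1695279 , 263.48497854]), np.int32(466), array([452, 251,  25,  27])), (array([452.80952381, 248.28571429]), np.int32(21), array([450, 246,   6,   5]))] [(array([255.00923077, 148.23692308]), np.int32(325), array([244, 139,  22,  20])), (array([249.        , 166.66666667]), np.int32(12), array([247, 165,   5,   4]))]
  tri (array([ 0.51636785, -0.17476186,  0.07795684]), np.float64(0.0020026159679095183))
  z.106 [ 0.51295574 -0.16655821] z.012 [ 0.52219267 -0.19137024]
```

View pics/crop.png

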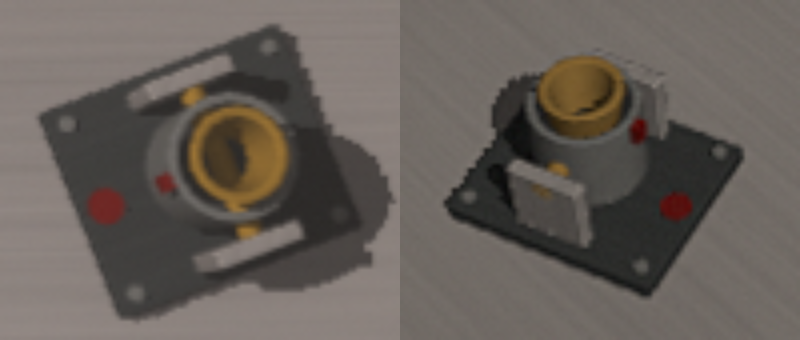

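```bash
cat > plan.py <<'E'
import sys; from h import *
from scipy.spatial.transform import Rotation as Ro
def plan(x,y,z,psi,n):
    o=robot.observe(); p=np.array(o['ee_pos']); R=Ro.from_rotvec(o['orientation']).as_matrix()
    ps=np.degrees(np.arctan2(R[1,0],R[0,0])); dp=(psi-ps+180)%360-180
    print('t',o['time'],'at',p.round(4),'psi',round(ps,2),'F',np.round(o['ft_force'],2),'open',round(o['opening'],4),'grip',round(o['grip_force'],1))
    d=(np.array([x,y,z])-p)/n
    for i in range(n):
        a=np.radians(ps+dp*i/n); print([round(v,4) for v in(d[0]*np.cos(a)+d[1]*np.sin(a),d[0]*np.sin(a)-d[1]*np.cos(a),-d[2])],round(-dp/n,2))
if __name__=='__main__': plan(*map(float,sys.argv[1:5]),int(sys.argv[5]))
E
python3 plan.py .515 -.173 .26 80.7 8
```

```text
t 0.1 at [ 0.2467 -0.5466  0.2148] psi 24.28 F [-0.41 -0.4  -0.31] open 0.0853 grip 0.0
[np.float64(0.0498), np.float64(-0.0288), np.float64(-0.0056)] -7.05
[np.float64(0.0529), np.float64(-0.0224), np.float64(-0.0056)] -7.05
[np.float64(0.0553), np.float64(-0.0158), np.float64(-0.0056)] -7.05
[np.float64(0.0568), np.float64(-0.0089), np.float64(-0.0056)] -7.05
[np.float64(0.0575), np.float64(-0.0018), np.float64(-0.0056)] -7.05
[np.float64(0.0573), np.float64(0.0052), np.float64(-0.0056)] -7.05
[np.float64(0.0562), np.float64(0.0122), np.float64(-0.0056)] -7.05
[np.float64(0.0543), np.float64(0.019), np.float64(-0.0056)] -7.05
```

```bash
python3 - <<'E'
from h import *
ct=robot.get_calibration('top')
P=np.array([onz(ct,405+u/4-.4,225+v/4-.4,.012)[:2] for u,v in[(67,123),(135,292),(268,46),(339,214)]])
print(P,P.mean(0)); d=P[0]+P[1]-P[2]-P[3];print(np.degrees(np.arctan2(-d[0],d[1])))
d=P[0]+P[2]-P[1]-P[3];print(np.degrees(np.arctan2(d[1],d[0])))
E
```

```text
[[ 0.54004803 -0.10662546]
 [ 0.45546952 -0.13656595]
 [ 0.5771499  -0.20942469]
 [ 0.49213116 -0.23990801]] [ 0.51619965 -0.17313103]
19.688725761382187
19.6098794356339
```

Call:
{"method": "play_rows", "body": {"steps": [[0,0.05,-0.029,-0.0055,-7.05],[0,0.053,-0.0225,-0.0055,-7.05],[0,0.055,-0.016,-0.0055,-7.05],[0,0.057,-0.009,-0.0055,-7.05],[0,0.0575,-0.002,-0.0055,-7.05],[0,0.0575,0.005,-0.0055,-7.05],[0,0.056,0.012,-0.0055,-7.05],[0,0.054,0.019,-0.0055,-7.05]]}}

```text
time: 1.1
ee_pos: [0.5151, -0.1709, 0.2595]
orientation: [-2.39, -2.038, 0.0]
ft_force: [0.7, -0.7, 0.8]
opening: 0.0853
grip_force: 0.0
```

```bash
python3 - <<'E'
from h import *
c=robot.get_calibration('wrist');save('w1',robot.get_image('wrist'))
import pickle;pickle.dump(c,open('w1.pkl','wb'));R=np.array(c['R']);print(-R.T@c['t'],R)
E
python3 plan.py .545 .318 .20 80.7 9
```

```text
[ 0.52908108 -0.09183301  0.41753877] [[ 9.87382961e-01 -1.58350214e-01  3.11977071e-04]
 [-1.50520682e-01 -9.37946901e-01  3.12408603e-01]
 [-4.91773510e-02 -3.08513890e-01 -9.49947771e-01]]
t 1.15 at [ 0.5179 -0.1657  0.2601] psi 81.49 F [1.61 5.84 0.18] open 0.0857 grip 0.0
[np.float64(0.0536), np.float64(-0.005), np.float64(0.0067)] 0.09
[np.float64(0.0536), np.float64(-0.0051), np.float64(0.0067)] 0.09
[np.float64(0.0536), np.float64(-0.0051), np.float64(0.0067)] 0.09
[np.float64(0.0536), np.float64(-0.0052), np.float64(0.0067)] 0.09
[np.float64(0.0536), np.float64(-0.0053), np.float64(0.0067)] 0.09
[np.float64(0.0536), np.float64(-0.0054), np.float64(0.0067)] 0.09
[np.float64(0.0535), np.float64(-0.0055), np.float64(0.0067)] 0.09
[np.float64(0.0535), np.float64(-0.0056), np.float64(0.0067)] 0.09
[np.float64(0.0535), np.float64(-0.0056), np.float64(0.0067)] 0.09
```

View pics/w1.png

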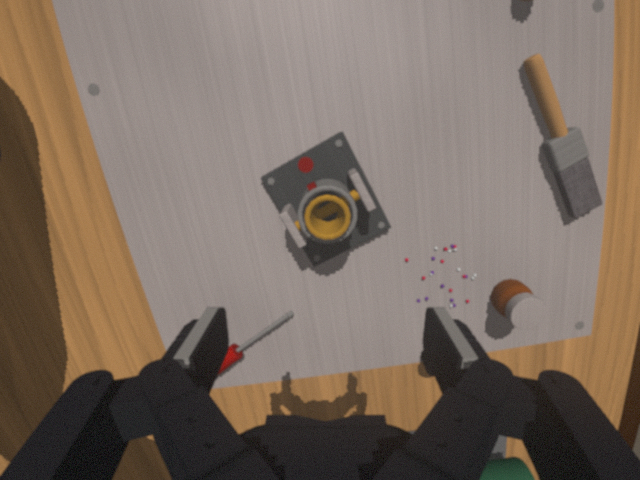

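Wrist view: the cup ring is centred at about (327,216), with plate bolts at (270,181), (338,143), (382,226) and (317,259), and the red dot at (306,165).

Call:
{"method": "play_rows", "body": {"steps": [[0,0.061,-0.006,0.006,0],[0,0.061,-0.006,0.006,0],[0,0.061,-0.006,0.006,0],[0,0.061,-0.006,0.006,0],[0,0.061,-0.006,0.006,0],[0,0.061,-0.006,0.006,0],[0,0.061,-0.006,0.006,0],[0,0.061,-0.006,0.006,0]]}}

```text
time: 2.15
ee_pos: [0.5457, 0.3187, 0.2109]
orientation: [2.395, 2.034, -0.0]
ft_force: [0.8, 0.1, -0.2]
opening: 0.0854
grip_force: 0.0
```

Call:
{"method": "play_rows", "body": {"steps": [[0,0,0,0,0],[0,0,0,0,0],[0,0,0,0,0]]}}

```text
time: 2.52
ee_pos: [0.5463, 0.3155, 0.2118]
orientation: [2.396, 2.032, 0.0]
ft_force: [-0.8, 0.2, 1.0]
opening: 0.0856
grip_force: 0.0
```

```bash
python3 - <<'E'
from h import *
import pickle
c=pickle.load(open('w1.pkl','rb'))
P=np.array([onz(c,u,v,.012)[:2] for u,v in[(270,181),(338,143),(382,226),(317,259)]]);print(P.mean(0))
d=P[0]+P[1]-P[2]-P[3];print(np.degrees(np.arctan2(-d[0],d[1])))
for z in(.08,.09):print(z,onz(c,327,216,z))
from m import blobs
c=robot.get_calibration('wrist');im=robot.get_image('wrist');save('w2',im)
for q in sorted(blobs(im,(105,120,60),(130,255,255),(0,0,640,480)),key=lambda q:-q[1])[:3]:print(q,onz(c,*q[0],.103),onz(c,*q[0],.106))
for q in sorted(blobs(im,(45,100,50),(80,255,255),(0,0,640,480)),key=lambda q:-q[1])[:3]:print(q,onz(c,*q[0],.103))
E
python3 plan.py .545 .318 .075 80.7 3
```

```text
[ 0.51786573 -0.17568893]
20.073151527988646
0.08 [ 0.5177534  -0.17388687  0.08      ]
0.09 [ 0.51808899 -0.17145592  0.09      ]
(array([324.72463768, 230.86231884]), np.int32(138), array([318, 225,  14,  13])) [0.54767095 0.31777114 0.103     ] [0.54781693 0.31863364 0.106     ]
(array([444.27966102, 275.38983051]), np.int32(118), array([439, 270,  12,  12])) [0.64155804 0.26225522 0.103     ] [0.64064871 0.26374172 0.106     ]
(array([325.02247191, 381.87640449]), np.int32(89), array([320, 377,  11,  11])) [0.52331552 0.16987802 0.103     ]
t 2.575 at [0.5464 0.3155 0.2119] psi 80.58 F [ 0.   -0.76 -0.15] open 0.0854 grip 0.0
[np.float64(0.0007), np.float64(-0.0006), np.float64(0.0456)] -0.04
[np.float64(0.0008), np.float64(-0.0006), np.float64(0.0456)] -0.04
[np.float64(0.0008), np.float64(-0.0006), np.float64(0.0456)] -0.04
```

View pics/w2.png

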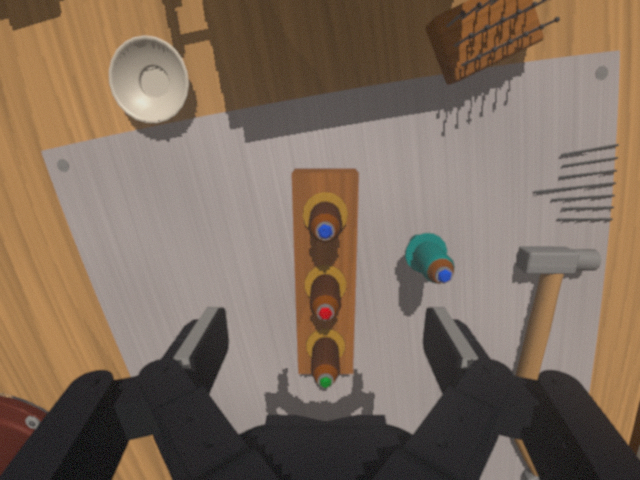

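The wrist view shows blue at (325,231), red at (325,313), green at (325,382) and the look-alike at (444,275), clear of the fingers.

Call:
{"method": "play_rows", "body": {"steps": [[0,0.0015,0,0.034,0],[0,0.001,0,0.034,0],[0,0,0,0.034,0],[0,0,0,0.034,0],[0.3,0,0,0,0],[1,0,0,0,0],[1,0,0,0,0],[1,0,0,0,0]], "newtons": 40}}

```text
time: 3.58
ee_pos: [0.5469, 0.3195, 0.0774]
orientation: [2.394, 2.034, 0.003]
ft_force: [-4.1, -1.2, 6.4]
opening: 0.0198
grip_force: 36.2
```

Call:
{"method": "play_rows", "body": {"steps": [[1,0,0,0,0],[1,0,0,0,0]]}}

```text
time: 3.82
ee_pos: [0.5468, 0.3195, 0.0774]
orientation: [2.394, 2.034, 0.002]
ft_force: [-3.0, -0.1, 7.3]
opening: 0.0197
grip_force: 36.3
```

```bash
python3 - <<'E'
from h import *
w=robot.get_image('wrist');s=robot.get_image('scene')
save('g1',np.hstack([cv2.resize(w[150:450,170:470],(400,400)),cv2.resize(s[220:380,320:480],(400,400))]))
E
```

```text
(no output)
```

View pics/g1.png

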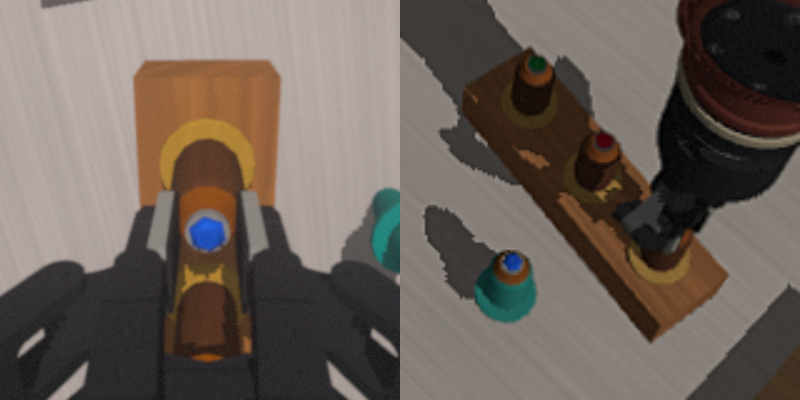

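The stick is still upright and the pads are on it, but a 20 mm opening on a 30 mm grip suggests an off-axis or high grasp. I'll measure the stone relative to the TCP.

```bash
python3 - <<'E'
from h import *
from m import blobs
from scipy.spatial.transform import Rotation as Ro
for n,box in(('wrist',(270,250,370,400)),('scene',(400,290,450,330))):
    c=robot.get_calibration(n);im=robot.get_image(n)
    for q in sorted(blobs(im,(105,120,60),(130,255,255),box),key=lambda q:-q[1])[:2]:print(n,q,onz(c,*q[0],.103),onz(c,*q[0],.107))
    if n=='wrist':
        o=robot.observe();p=np.array(o['ee_pos']);R=Ro.from_rotvec(o['orientation']).as_matrix()
        for t in[(0,0,-.03),(0,0,0),(0,0,.022),(.011,.01,.022),(-.011,.01,.022),(.011,.01,-.02)]:
            X=np.array(c['R'])@(p+R@t)+c['t'];s=X[:2]/X[2];s=s*(1+c['k1']*s@s);print(t,c['fx']*s[0]+c['cx'],c['fy']*s[1]+c['cy'])
        print(p)
E
```

```text
wrist (array([325.20206186, 324.90927835]), np.int32(485), array([312, 313,  27,  25])) [0.5477429  0.31773947 0.103     ] [0.54813726 0.3201746  0.107     ]
(0, 0, -0.03) 322.25951052031974 327.0895792476506
(0, 0, 0) 322.72412348331596 295.15314031836533
(0, 0, 0.022) 322.9810803278914 277.5499041523483
(0.011, 0.01, 0.022) 340.7704112416062 259.5351206398205
(-0.011, 0.01, 0.022) 340.2341923081273 294.8830101053572
(0.011, 0.01, -0.02) 344.82195518596257 293.41084903093497
[0.54679596 0.31955133 0.07734922]
```

```bash
python3 - <<'E'
from h import *
print(robot.tcp_to_tips, [a for a in dir(robot) if a[0]!='_']); print(robot.observe())
save('s2',cv2.resize(robot.get_image('scene')[250:370,370:490],(600,600),interpolation=cv2.INTER_CUBIC))
E
```

```text
0.022 ['IKError', 'close_job', 'get_calibration', 'get_image', 'observe', 'tcp_to_tips']
{'time': 4.025, 'joints': array([ 3.22740540e-01,  2.22002115e-01, -2.40594226e-02,  1.32316081e+00,
        1.57333908e-04,  2.05584281e+00]), 'dq': array([ 6.92171607e-05,  1.04191574e-03, -1.57534339e-04, -1.05785959e-03,
        1.40629684e-03,  9.66434967e-06]), 'joint_efforts': array([-8.45934860e-01, -5.76274252e+01,  4.80783391e+01, -1.63899355e+00,
       -2.08974690e-01, -5.63278125e-03]), 'ee_pos': array([0.54679405, 0.31957484, 0.07736607]), 'orientation': array([2.39387311e+00, 2.03376641e+00, 2.38633407e-03]), 'ft_force': array([-4.01099715, -0.69692059,  6.24905159]), 'ft_torque': array([-0.07591963,  0.8307699 , -0.01591835]), 'grip_force': 36.351099939784035, 'opening': 0.019259149831665018}
```

View pics/s2.png

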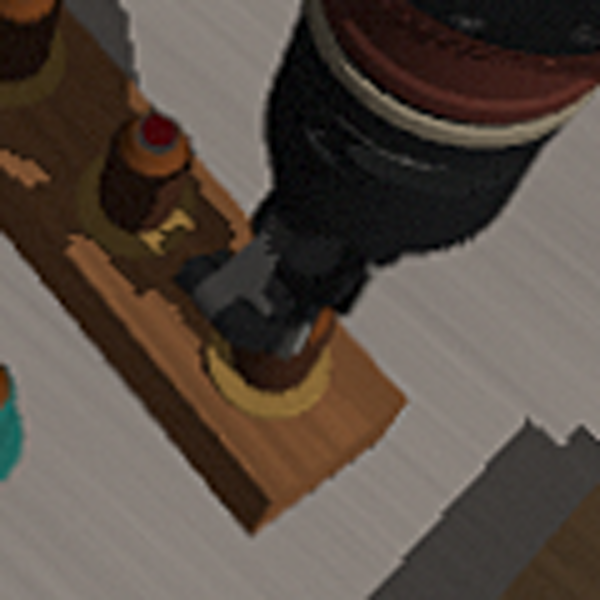

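The fingers are around the grip, with the tips just above the flange. A small test lift will show whether the grasp holds; the cone stays in the hole.

Call:
{"method": "play_rows", "body": {"steps": [[1,0,0,-0.008,0],[1,0,0,-0.008,0],[1,0,0,-0.008,0],[1,0,0,0,0]]}}

```text
time: 4.58
ee_pos: [0.547, 0.3193, 0.1005]
orientation: [2.394, 2.033, 0.002]
ft_force: [-0.1, -0.0, -1.8]
opening: 0.0194
grip_force: 34.8
```

```bash
python3 - <<'E'
from h import *
from m import blobs
c=robot.get_calibration('wrist');w=robot.get_image('wrist')
for q in sorted(blobs(w,(105,120,60),(130,255,255),(270,250,370,400)),key=lambda q:-q[1])[:2]:print(q,onz(c,*q[0],.103),onz(c,*q[0],.127))
save('s3',np.hstack([cv2.resize(w[200:440,200:440],(400,400)),cv2.resize(robot.get_image('scene')[240:360,370:490],(400,400),interpolation=cv2.INTER_CUBIC)]))
E
```

```text
(array([325.11111111, 324.90534979]), np.int32(486), array([312, 313,  27,  25])) [0.54565598 0.30342729 0.103     ] [0.54803152 0.31804387 0.127     ]
```

View pics/s3.png

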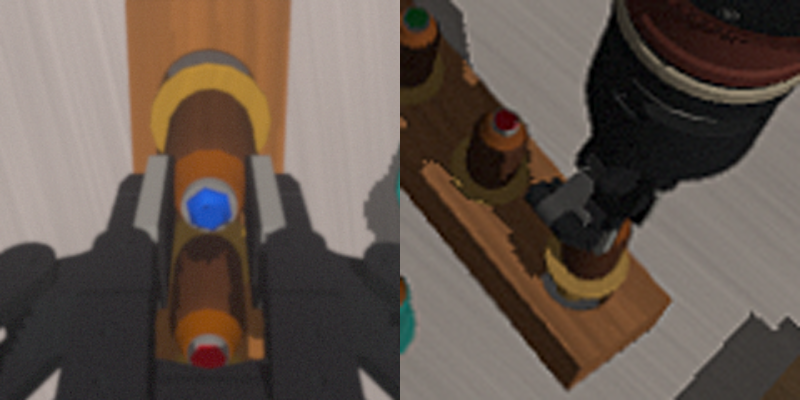

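The stick came up cleanly: its stone is at the same pixel relative to the gripper and the flange is off the rack. So the opening reading is just off. Lifting clear and planning the carry.

Call:
{"method": "play_rows", "body": {"steps": [[1,0,0,-0.03,0],[1,0,0,-0.04,0],[1,0,0,-0.035,0],[1,0,0,-0.01,0],[1,0,0,0,0]]}}

```text
time: 5.3
ee_pos: [0.5465, 0.3192, 0.2138]
orientation: [2.394, 2.034, -0.0]
ft_force: [-0.2, -0.0, -2.7]
opening: 0.0191
grip_force: 34.9
```

```bash
python3 plan.py .5175 -.174 .215 109.9 10
```

```text
t 5.3 at [0.5465 0.3192 0.2138] psi 80.68 F [-0.19 -0.02 -2.69] open 0.0191 grip 34.9
[np.float64(-0.0491), np.float64(0.0051), np.float64(-0.0001)] -2.92
[np.float64(-0.0493), np.float64(0.0026), np.float64(-0.0001)] -2.92
[np.float64(-0.0494), np.float64(0.0001), np.float64(-0.0001)] -2.92
[np.float64(-0.0493), np.float64(-0.0024), np.float64(-0.0001)] -2.92
[np.float64(-0.0492), np.float64(-0.0049), np.float64(-0.0001)] -2.92
[np.float64(-0.0488), np.float64(-0.0074), np.float64(-0.0001)] -2.92
[np.float64(-0.0484), np.float64(-0.0099), np.float64(-0.0001)] -2.92
[np.float64(-0.0478), np.float64(-0.0124), np.float64(-0.0001)] -2.92
[np.float64(-0.0471), np.float64(-0.0148), np.float64(-0.0001)] -2.92
[np.float64(-0.0463), np.float64(-0.0172), np.float64(-0.0001)] -2.92
```

Call:
{"method": "play_rows", "body": {"steps": [[1,-0.049,0.005,0,-2.92],[1,-0.0495,0.0025,0,-2.92],[1,-0.0495,0,0,-2.92],[1,-0.0495,-0.0025,0,-2.92],[1,-0.049,-0.005,0,-2.92],[1,-0.049,-0.0075,0,-2.92],[1,-0.0485,-0.01,0,-2.92],[1,-0.048,-0.0125,0,-2.92]]}}

```text
time: 6.3
ee_pos: [0.5214, -0.0772, 0.2121]
orientation: [-1.929, -2.476, 0.001]
ft_force: [0.8, -0.2, -1.6]
opening: 0.0182
grip_force: 34.8
```

Call:
{"method": "play_rows", "body": {"steps": [[1,-0.047,-0.015,0,-2.92],[1,-0.046,-0.017,0,-2.92],[1,0,0,0,0],[1,0,0,0,0],[1,0,0,0,0]]}}

```text
time: 6.92
ee_pos: [0.5164, -0.173, 0.2138]
orientation: [-1.803, -2.572, -0.0]
ft_force: [-1.1, 0.4, -2.3]
opening: 0.0172
grip_force: 34.7
```

```bash
python3 - <<'E'
from h import *
from m import blobs
c=robot.get_calibration('wrist');w=robot.get_image('wrist');p=robot.observe()['ee_pos']
q=max(blobs(w,(105,120,60),(130,255,255),(270,250,370,400)),key=lambda q:q[1]);print('stone',q[0],onz(c,*q[0],p[2]+.026))
q=max(blobs(w,(0,170,70),(6,255,255),(150,0,500,280)),key=lambda q:q[1]);print('dot',q,onz(c,*q[0],.012))
save('s4',cv2.resize(w,(640,480)))
E
python3 plan.py .5175 -.174 .155 109.9 2
```

```text
stone [325.14096916 322.19603524] [ 0.51751715 -0.17314853  0.24004497]
dot (array([325.1015625, 160.953125 ]), np.int32(128), array([318, 154,  14,  14])) [ 0.50040996 -0.12618402  0.012     ]
t 6.975 at [ 0.5165 -0.1731  0.214 ] psi 109.95 F [-0.29  0.4  -1.94] open 0.0174 grip 34.7
[np.float64(-0.0006), np.float64(0.0003), np.float64(0.0295)] 0.03
[np.float64(-0.0006), np.float64(0.0003), np.float64(0.0295)] 0.03
```

View pics/s4.png

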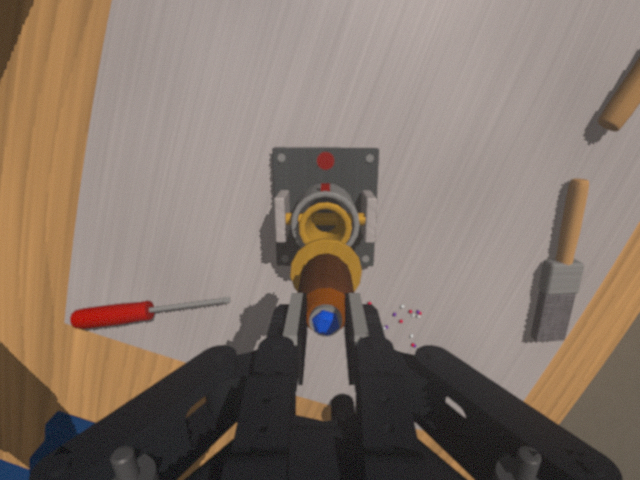

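The dot, cup and stone all sit at column about 325, so the tool is aligned with the cradle. Only a 1.5 mm correction is needed along the tool's x. Descending.

Call:
{"method": "play_rows", "body": {"steps": [[1,-0.0015,0,0.02,0],[1,0,0,0.03,0],[1,0,0,0.023,0],[1,0,0,0.002,0],[1,0,0,0.002,0],[1,0,0,0,0]], "newtons": 80}}

```text
time: 7.72
ee_pos: [0.5174, -0.1757, 0.1383]
orientation: [1.804, 2.571, -0.0]
ft_force: [-0.1, -0.9, -1.7]
opening: 0.0151
grip_force: 70.1
```

Call:
{"method": "play_rows", "body": {"steps": [[1,0,0,0.002,0],[1,0,0,0.002,0],[1,0,0,0.002,0],[1,0,0,0,0]]}}

```text
time: 8.22
ee_pos: [0.5169, -0.1755, 0.1313]
orientation: [-1.804, -2.571, 0.0]
ft_force: [-0.3, 0.0, -1.6]
opening: 0.0148
grip_force: 70.0
```

Call:
{"method": "play_rows", "body": {"steps": [[1,0,0,0.002,0],[1,0,0,0.002,0],[1,0,0,0.002,0],[1,0,0,0,0]]}}

```text
time: 8.72
ee_pos: [0.5169, -0.1754, 0.1252]
orientation: [-1.804, -2.571, -0.0]
ft_force: [0.1, 0.7, -1.4]
opening: 0.0148
grip_force: 69.9
```

Call:
{"method": "play_rows", "body": {"steps": [[1,0,0,0.0015,0],[1,0,0,0.0015,0],[1,0,0,0,0]]}}

```text
time: 9.1
ee_pos: [0.5169, -0.1755, 0.1224]
orientation: [-1.804, -2.571, 0.0]
ft_force: [-0.9, 0.4, -0.7]
opening: 0.0146
grip_force: 69.9
```

Call:
{"method": "play_rows", "body": {"steps": [[1,0,0,0.001,0],[1,0,0,0.001,0],[1,0,0,0,0]]}}

```text
time: 9.48
ee_pos: [0.5171, -0.1757, 0.1207]
orientation: [1.804, 2.571, -0.0]
ft_force: [-0.7, 0.8, 3.1]
opening: 0.0151
grip_force: 71.4
```

Contact: the cup is starting to slide. I'll continue in 1 mm steps.

Call:
{"method": "play_rows", "body": {"steps": [[1,0,0,0.001,0],[1,0,0,0.001,0],[1,0,0,0,0]]}}

```text
time: 9.85
ee_pos: [0.517, -0.1755, 0.1184]
orientation: [-1.805, -2.572, -0.0]
ft_force: [-0.8, 0.2, 1.2]
opening: 0.015
grip_force: 71.1
```

Call:
{"method": "play_rows", "body": {"steps": [[1,0,0,0.001,0],[1,0,0,0,0]]}}

```text
time: 10.1
ee_pos: [0.517, -0.1755, 0.1174]
orientation: [-1.805, -2.571, 0.0]
ft_force: [0.2, 0.7, 1.1]
opening: 0.015
grip_force: 71.1
```

Call:
{"method": "play_rows", "body": {"steps": [[1,0,0,0.001,0],[1,0,0,0,0]]}}

```text
time: 10.35
ee_pos: [0.5171, -0.1756, 0.1166]
orientation: [1.804, 2.571, -0.0]
ft_force: [-1.6, 0.4, 4.2]
opening: 0.0151
grip_force: 71.7
```

Call:
{"method": "play_rows", "body": {"steps": [[1,0,0,0.001,0],[1,0,0,0,0]]}}

```text
time: 10.6
ee_pos: [0.5175, -0.176, 0.1165]
orientation: [1.804, 2.57, -0.0]
ft_force: [-0.4, 0.2, 9.3]
opening: 0.0148
grip_force: 73.4
```

Call:
{"method": "play_rows", "body": {"steps": [[1,0,0,0.001,0],[1,0,0,0,0]]}}

```text
time: 10.85
ee_pos: [0.5179, -0.1764, 0.1164]
orientation: [1.803, 2.569, -0.001]
ft_force: [-1.9, 0.9, 13.5]
opening: 0.0151
grip_force: 75.0
```

Call:
{"method": "play_rows", "body": {"steps": [[1,0,0,0.0005,0],[1,0,0,0,0]]}}

```text
time: 11.1
ee_pos: [0.5181, -0.1767, 0.1163]
orientation: [1.803, 2.568, -0.001]
ft_force: [-2.8, -0.3, 15.8]
opening: 0.015
grip_force: 75.8
```

At the stop (z no longer sinks, force rising). A little more, and hold.

Call:
{"method": "play_rows", "body": {"steps": [[1,0,0,0.0007,0],[1,0,0,0,0],[1,0,0,0,0],[1,0,0,0,0]]}}

```text
time: 11.6
ee_pos: [0.5183, -0.1769, 0.1162]
orientation: [1.802, 2.567, -0.001]
ft_force: [-2.3, -1.3, 18.7]
opening: 0.0148
grip_force: 76.9
```

Pressed home at about 20 N and held. Next: ease the press, soften the grip so the stick can pivot in the pads, and lean along tool +x (the red side).

Call:
{"method": "play_rows", "body": {"steps": [[1,0,0,-0.002,0],[1,0,0,-0.001,0],[1,0,0,0,0],[1,0,0,0,0]], "newtons": 22}}

```text
time: 12.1
ee_pos: [0.5172, -0.1757, 0.1165]
orientation: [1.804, 2.571, -0.0]
ft_force: [-1.1, 0.5, 7.3]
opening: 0.0152
grip_force: 72.7
```

Call:
{"method": "play_rows", "body": {"steps": [[1,0.002,0,0,0],[1,0.002,0,0,0],[1,0.002,0,0.0003,0],[1,0,0,0,0]]}}

```text
time: 12.6
ee_pos: [0.5154, -0.1704, 0.1166]
orientation: [1.804, 2.57, -0.001]
ft_force: [0.0, -0.9, 7.1]
opening: 0.0149
grip_force: 72.9
```

Call:
{"method": "play_rows", "body": {"steps": [[1,0.002,0,0.0003,0],[1,0.002,0,0.0003,0],[1,0.002,0,0.0003,0],[1,0,0,0,0]]}}

```text
time: 13.1
ee_pos: [0.5137, -0.1653, 0.1163]
orientation: [1.803, 2.569, -0.002]
ft_force: [-0.4, -2.8, 9.6]
opening: 0.0152
grip_force: 73.3
```

```bash
python3 - <<'E'
from h import *
w=robot.get_image('wrist');s=robot.get_image('scene')
save('l1',np.hstack([cv2.resize(w[180:420,200:440],(400,400)),cv2.resize(s[110:210,205:305],(400,400),interpolation=cv2.INTER_CUBIC)]))
print(robot.observe()['ft_force'],robot.observe()['ft_torque'])
E
```

```text
[-0.16595294 -1.56009435  9.68711667] [-0.64123009  0.16449629  0.04025508]
```

View pics/l1.png

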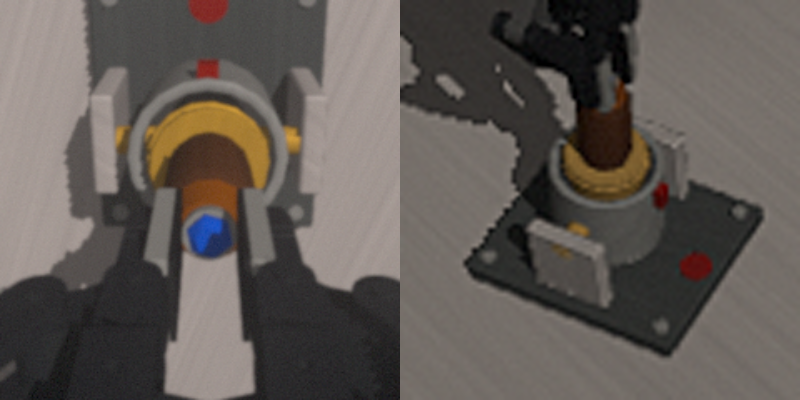

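The stick leans toward the red tab, seated. The stone hasn't moved relative to the pads, so the pads hold it high, near the wax. That makes the lever longer, so it needs 4 mm more.

Call:
{"method": "play_rows", "body": {"steps": [[1,0.002,0,0.0003,0],[1,0.002,0,0,0],[1,0,0,0,0],[1,0,0,0,0]]}}

```text
time: 13.7
ee_pos: [0.5124, -0.1617, 0.116]
orientation: [1.803, 2.569, -0.002]
ft_force: [-0.7, -2.8, 9.2]
opening: 0.0149
grip_force: 71.3
```

```bash
python3 - <<'E'
from h import *
from m import blobs
c=robot.get_calibration('wrist');w=robot.get_image('wrist');save('l2',w)
o=robot.observe();print(o['time'],o['ee_pos'],o['ft_force'])
q=max(blobs(w,(105,120,60),(130,255,255),(270,200,370,400)),key=lambda q:q[1]);print('stone',q[0],onz(c,*q[0],.142))
for q in sorted(blobs(w,(0,150,50),(6,255,255),(250,100,400,320)),key=lambda q:-q[1])[:2]:print('red',q,onz(c,*q[0],.062))
E
```

```text
13.75 [ 0.51244622 -0.16171923  0.11598746] [-0.38661075 -2.18878243 10.67459501]
stone [325.17708333 320.45625   ] [ 0.51329437 -0.16107617  0.142     ]
red (array([324.5       , 186.56578947]), np.int32(380), array([314, 176,  22,  23])) [ 0.49749033 -0.11812878  0.062     ]
red (array([324.30555556, 225.27777778]), np.int32(108), array([318, 221,  13,  10])) [ 0.50576025 -0.1414712   0.062     ]
```

The stone axis is displaced 14 mm at 92 mm above the axle, a lean of about 0.155 rad. I'll add 1 mm for margin, then swing to the other side.

Call:
{"method": "play_rows", "body": {"steps": [[1,0.001,0,0,0],[1,0,0,0,0],[1,-0.004,0,-0.0006,0],[1,-0.004,0,-0.0004,0],[1,-0.004,0,-0.0002,0],[1,-0.004,0,0,0]]}}

```text
time: 14.5
ee_pos: [0.5171, -0.175, 0.1167]
orientation: [1.804, 2.571, -0.0]
ft_force: [-1.5, 0.7, 8.4]
opening: 0.015
grip_force: 71.0
```

Call:
{"method": "play_rows", "body": {"steps": [[1,-0.004,0,0,0],[1,-0.004,0,0.0002,0],[1,-0.003,0,0.0004,0],[1,-0.003,0,0.0004,0],[1,-0.001,0,0.0002,0],[1,0,0,0,0],[1,0,0,0,0]]}}

```text
time: 15.38
ee_pos: [0.5226, -0.1896, 0.1164]
orientation: [1.803, 2.569, -0.001]
ft_force: [-0.9, 0.1, 14.1]
opening: 0.0147
grip_force: 47.3
```

```bash
python3 - <<'E'
from h import *
from m import blobs
c=robot.get_calibration('wrist');w=robot.get_image('wrist');save('l3',w)
o=robot.observe();print(o['time'],o['ee_pos'],o['ft_force'])
q=max(blobs(w,(105,120,60),(130,255,255),(270,200,370,400)),key=lambda q:q[1]);print('stone',q[0],onz(c,*q[0],.142))
for q in sorted(blobs(w,(0,150,50),(6,255,255),(250,50,400,320)),key=lambda q:-q[1])[:2]:print('red',q,onz(c,*q[0],.062))
E
```

```text
15.425 [ 0.5226156  -0.18954042  0.11641904] [-1.54170266 -0.2003584  14.18365494]
stone [325.07888041 319.9821883 ] [ 0.52342879 -0.18895946  0.142     ]
red (array([324.27884615, 146.64903846]), np.int32(416), array([313, 135,  23,  24])) [ 0.49943745 -0.12348311  0.062     ]
red (array([323.76510067, 190.24832215]), np.int32(149), array([318, 184,  13,  13])) [ 0.50803109 -0.14829897  0.062     ]
```

Ten pictures viewed, so from here I check by numbers. I'll get the rocker angle from the red tab: triangulate it upright from the first images, then fit the angle in both lean images.

```bash
cat > tab.py <<'E'
from h import *
from scipy.optimize import minimize_scalar
ct,cs=robot.get_calibration('top'),robot.get_calibration('scene')
o1,d1=ray(ct,405+165/4-.4,225+183/4-.4);o2,d2=ray(cs,210+237/4-.4,125+130/4-.4)
s=np.linalg.lstsq(np.c_[d1,-d2],o2-o1,rcond=None)[0];p=(o1+d1*s[0]+o2+d2*s[1])/2
ax=np.array([.5175,-.1740,.05]);e=np.array([-np.sin(np.radians(20)),np.cos(np.radians(20)),0])
r,h=(p-ax)@e,p[2]-.05
print('tab',p,r,h)
def ang(c,u,v,r=r,h=h):
    o,d=ray(c,u,v);d=d/np.linalg.norm(d)
    f=lambda t:np.linalg.norm(np.cross(ax+e*(r*np.cos(t)+h*np.sin(t))+[0,0,h*np.cos(t)-r*np.sin(t)]-o,d))
    m=minimize_scalar(f,bounds=(-.3,.3),method='bounded');return m.x,m.fun
E
python3 - <<'E'
from tab import *
from m import blobs
c=robot.get_calibration('wrist')
for rr,hh in((r,h),(.032,.015)):print('now',ang(c,323.8,190.2,rr,hh))
for n in('top','scene'):
    im=robot.get_image(n);cc=ct if n=='top' else cs
    for q in sorted(blobs(im,(0,140,50),(7,255,255),(425,255,460,290) if n=='top' else (255,145,290,185)),key=lambda q:-q[1])[:3]:print(n,q[0],q[1],ang(cc,*q[0]))
c2=dict(c)  # wrist camera is rigid to the tool: same orientation, shifted by the TCP move
R=np.array(c['R']);c2['t']=np.array(c['t'])-R@(np.array([.51244622,-.16171923,.11598746])-[.5226156,-.18954042,.11641904])
print('red lean',ang(c2,324.3,225.3),ang(c2,324.3,225.3,.032,.015))
E
```

```text
tab [ 0.50547657 -0.14285948  0.06674783] 0.033374770274191154 0.016747825434134098
now (np.float64(-0.20235104299678433), np.float64(5.561476459405733e-05))
now (np.float64(-0.1767967627838062), np.float64(6.28604963863662e-05))
top [431.22807018 276.28070175] 57 (np.float64(0.29999421307459295), np.float64(0.02539509274255519))
top [448.21428571 269.57142857] 14 (np.float64(-0.11897546406108006), np.float64(0.0014391828784484433))
scene [278.53488372 176.06976744] 43 (np.float64(0.29999421307459295), np.float64(0.035021915761788786))
scene [267.57142857 154.80952381] 21 (np.float64(-0.20228053670568927), np.float64(0.00015929612303270142))
red lean (np.float64(0.10388101652107246), np.float64(0.00010591877845273887)) (np.float64(0.15915328125950548), np.float64(0.00010043945573498207))
```

The two tab estimates disagree by about 0.03 rad, so the red lean could have been marginal. Repeating it with more travel is harmless: lean red further, then the other side again.

Call:
{"method": "play_rows", "body": {"steps": [[1,0.005,0,-0.001,0],[1,0.005,0,-0.0005,0],[1,0.005,0,-0.0005,0],[1,0.005,0,0,0],[1,0.005,0,0,0],[1,0.004,0,0.0002,0],[1,0.003,0,0.0003,0],[1,0,0,0,0]]}}

```text
time: 16.52
ee_pos: [0.5117, -0.1596, 0.1176]
orientation: [1.803, 2.569, -0.001]
ft_force: [-1.3, -3.8, 10.7]
opening: 0.0149
grip_force: 34.2
```

Call:
{"method": "play_rows", "body": {"steps": [[1,0.002,0,0.0002,0],[1,0.001,0,0.0002,0],[1,0,0,0,0]]}}

```text
time: 16.9
ee_pos: [0.5108, -0.1569, 0.1173]
orientation: [1.803, 2.568, -0.001]
ft_force: [-1.6, -2.5, 11.1]
opening: 0.0149
grip_force: 32.0
```

```bash
cat > chk.py <<'E'
from tab import *
from m import blobs
c=robot.get_calibration('wrist');w=robot.get_image('wrist');o=robot.observe();print(o['time'],o['ee_pos'],o['ft_force'])
b=blobs(w,(105,120,60),(130,255,255),(270,200,370,400))
if b:
    q=max(b,key=lambda q:q[1]);X=onz(c,*q[0],.142);print('stone',q[0],X,'lean',((X-ax)@e)/.092)
for n,c,box,im in(('wrist',c,(250,50,400,320),w),('scene',cs,(255,145,290,185),robot.get_image('scene'))):
    for q in sorted(blobs(im,(0,140,50),(7,255,255),box),key=lambda q:-q[1])[:2]:print(n,q[0],q[1],ang(c,*q[0]))
E
python3 chk.py
```

```text
tab [ 0.50547657 -0.14285948  0.06674783] 0.033374770274191154 0.016747825434134098
16.95 [ 0.51082681 -0.15689765  0.11729216] [-1.18791581 -2.79945724 10.67398029]
stone [325.33755274 315.62869198] [ 0.51118526 -0.15469445  0.142     ] lean 0.2206636281380839
wrist [324.32467532 193.03376623] 385 (np.float64(0.29999421307459295), np.float64(0.021929732078570734))
wrist [324.03 230.13] 100 (np.float64(0.16951290876973316), np.float64(4.603670735534815e-05))
scene [278.53488372 176.06976744] 43 (np.float64(0.29999421307459295), np.float64(0.035021915761788786))
scene [270.44444444 159.88888889] 18 (np.float64(0.17871322649661936), np.float64(0.0005871226654792365))
```

Red lean is now 0.17–0.2 by every estimate. Swinging to the other side again.

Call:
{"method": "play_rows", "body": {"steps": [[1,-0.004,0,-0.001,0],[1,-0.005,0,-0.0005,0],[1,-0.005,0,0,0],[1,-0.005,0,0,0],[1,-0.005,0,0,0],[1,-0.005,0,0.0002,0],[1,-0.003,0,0.0003,0],[1,0,0,0,0]]}}

```text
time: 18.0
ee_pos: [0.5214, -0.1866, 0.1181]
orientation: [1.804, 2.57, -0.0]
ft_force: [-2.1, 1.4, 12.2]
opening: 0.015
grip_force: 27.4
```

Call:
{"method": "play_rows", "body": {"steps": [[1,-0.002,0,0.0003,0],[1,-0.001,0,0.0002,0],[1,0,0,0,0],[1,0,0,0,0]]}}

```text
time: 18.5
ee_pos: [0.5224, -0.1892, 0.1177]
orientation: [1.803, 2.57, -0.0]
ft_force: [-1.5, 0.4, 12.4]
opening: 0.0149
grip_force: 26.5
```

```bash
python3 chk.py
```

```text
tab [ 0.50547657 -0.14285948  0.06674783] 0.033374770274191154 0.016747825434134098
18.55 [ 0.52241899 -0.18920317  0.11769205] [-2.17403786  0.62619696 12.70568745]
stone [325.22693267 318.63341646] [ 0.52336766 -0.18872611  0.142     ] lean -0.1722268920439917
wrist [324.36150235 147.13849765] 426 (np.float64(0.29999421307459295), np.float64(0.01656900936018564))
wrist [324.         190.47878788] 165 (np.float64(-0.20265542841747625), np.float64(7.963425005497444e-06))
scene [278.53488372 176.06976744] 43 (np.float64(0.29999421307459295), np.float64(0.035021915761788786))
scene [267.59090909 154.77272727] 22 (np.float64(-0.20320663383404508), np.float64(0.00024077021870935088))
```

Other-side lean is about −0.17 to −0.2. Returning upright and opening.

Call:
{"method": "play_rows", "body": {"steps": [[1,0.004,0,-0.0006,0],[1,0.004,0,-0.0005,0],[1,0.004,0,-0.0003,0],[1,0.003,0,0,0],[1,0,0,0,0],[1,0,0,0,0]]}}

```text
time: 19.35
ee_pos: [0.5175, -0.1754, 0.1192]
orientation: [1.803, 2.569, -0.001]
ft_force: [-1.7, -1.1, 12.0]
opening: 0.0149
grip_force: 27.6
```

```bash
python3 chk.py
```

```text
tab [ 0.50547657 -0.14285948  0.06674783] 0.033374770274191154 0.016747825434134098
19.4 [ 0.51748412 -0.17541876  0.11923449] [-0.91635128  0.01653179 12.80697767]
stone [325.2918552  317.40045249] [ 0.51854365 -0.17513756  0.142     ] lean -0.015498990298043582
wrist [324.32673267 166.95049505] 404 (np.float64(0.29999421307459295), np.float64(0.01884380247456393))
wrist [323.6984127  207.13492063] 126 (np.float64(-0.04865793104004686), np.float64(0.00014955738397747845))
scene [278.53488372 176.06976744] 43 (np.float64(0.29999421307459295), np.float64(0.035021915761788786))
scene [269.         156.94736842] 19 (np.float64(-0.044186970147760816), np.float64(0.00016852424703496142))
```

Upright. Open gradually while still lightly pressing, then wide, then lift away.

Call:
{"method": "play_rows", "body": {"steps": [[1,0.0005,0,-0.0015,0],[0.7,0,0,0,0],[0.6,0,0,0,0],[0.5,0,0,0,0],[0.4,0,0,0,0],[0.2,0,0,0,0],[0,0,0,0,0],[0,0,0,0,0]]}}

```text
time: 20.45
ee_pos: [0.5165, -0.1741, 0.1193]
orientation: [1.805, 2.572, -0.0]
ft_force: [-0.2, 0.7, 0.5]
opening: 0.0854
grip_force: 0.0
```

Call:
{"method": "play_rows", "body": {"steps": [[0,0,0,0,0],[0,0,0,0,0],[0,0,0,-0.005,0],[0,0,0,-0.01,0]]}}

```text
time: 20.95
ee_pos: [0.5163, -0.1741, 0.1346]
orientation: [-1.804, -2.571, 0.0]
ft_force: [0.2, 0.9, 0.6]
opening: 0.0851
grip_force: 0.0
```

```bash
python3 chk.py
```

```text
tab [ 0.50547657 -0.14285948  0.06674783] 0.033374770274191154 0.016747825434134098
21.0 [ 0.51705304 -0.17447132  0.13651117] [0.43680176 0.29574373 1.20018574]
stone [325.67546174 301.2585752 ] [ 0.51761037 -0.1738049   0.142     ] lean 0.0015824198446701652
wrist [325.49579832 167.45658263] 357 (np.float64(0.29999421307459295), np.float64(0.018819126503981987))
wrist [324.99019608 204.21568627] 102 (np.float64(-0.03111595305664445), np.float64(0.0001037894165493728))
scene [278.57142857 176.        ] 42 (np.float64(0.29999421307459295), np.float64(0.034922681276930795))
scene [269.1875 157.375 ] 16 (np.float64(-0.014546886596476816), np.float64(0.0003391836633913087))
```

Call:
{"method": "play_rows", "body": {"steps": [[0,0,0,-0.03,0],[0,0,0,-0.04,0],[0,0,0,-0.03,0],[0,0,0,0,0],[0,0,0,0,0],[0,0,0,0,0]]}}

```text
time: 21.8
ee_pos: [0.516, -0.1738, 0.233]
orientation: [-1.804, -2.57, 0.0]
ft_force: [0.5, -0.9, 0.2]
opening: 0.0858
grip_force: 0.0
```

```bash
python3 chk.py; python3 - <<'E'
from h import *
from m import blobs
c1,c2=robot.get_calibration('wrist'),robot.get_calibration('scene')
w,s=robot.get_image('wrist'),robot.get_image('scene')
f=lambda im,b,lo=(105,120,60),hi=(130,255,255):max(blobs(im,lo,hi,b),key=lambda q:q[1])[0]
try:
    o1,d1=ray(c1,*f(w,(250,150,400,350)));o2,d2=ray(c2,*f(s,(220,80,300,170)))
    k=np.linalg.lstsq(np.c_[d1,-d2],o2-o1,rcond=None)[0];print('stone',o1+d1*k[0],o2+d2*k[1])
except Exception as e: print(e)
E
```

```text
tab [ 0.50547657 -0.14285948  0.06674783] 0.033374770274191154 0.016747825434134098
21.85 [ 0.51602893 -0.17382188  0.23312349] [ 0.131307   -0.52566093 -0.06875612]
stone [326.04458599 240.80254777] [ 0.51784024 -0.17403181  0.142     ] lean -0.0015897451925101656
wrist [325.88770053 158.46524064] 187 (np.float64(0.29999421307459295), np.float64(0.017733888041380628))
wrist [325.80952381 182.71428571] 42 (np.float64(-0.014809718003097203), np.float64(0.0002740404257920952))
scene [278.53488372 176.06976744] 43 (np.float64(0.29999421307459295), np.float64(0.035021915761788786))
scene [269.31578947 157.42105263] 19 (np.float64(-0.007502593330686653), np.float64(0.00016375039456712265))
stone [ 0.51796628 -0.17422144  0.14157565] [ 0.51791908 -0.17416478  0.14155329]
```

Upright, and triangulation puts the stick bottom about 5 mm below the axle. Handing in.

```bash
python3 -c "
from rig import robot
print(robot.close_job())"
```

```text
the job is handed in; nothing more can be done
None
```

The job is handed in, but no verdict came back: the blue stick was pressed home at about 20 N, leaned roughly ten degrees to the red side and then to the other, and let go, and it now measures upright with its bottom about 5 mm below the axle.

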